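Prop the cold frame open on its stay

TASK

Air the seedlings: swing the lid of the little wooden cold frame right back until it leans on its own, flip up the steel stay with the red handle on the frame's right side until it leans on its stop, then lower the lid gently so that it rests on the tip of the stay, and let go. Do not let the lid drop or press it hard onto the stay, and leave the pot, mug and tamper where they stand.

Things in the scene. Friction and masses are not known exactly. Their poses are not given: they have to be found in the camera images.
- frame: Cold frame: open wooden box 160 (x) x 280 (y) x 85 mm high, fixed to the table, with a cell pack and a small pot inside below its rim. Origin: centre of its underside; x points from its front (handle side, towards the robot) to its back (hinges), y to its left, z up. Its place and yaw vary.
- lid (a joint): Lid angle, rad: 0 shut, grows as the front edge swings up and back; end stop 1.78 (12 degrees past upright). Free hinge: let go below about 1.5 the lid falls shut, beyond about 1.65 it falls back onto its end stop. Lid 0.3 to 0.55 kg, 12 mm thick, wooden border about 25 mm wide round a clear pane; it reaches 180 mm forward of the hinge line.
- lid_handle (a point): Middle of the lid's dark steel bar handle: round bar 12 mm thick, 110 mm long, parallel to the hinge line, held 50 mm ahead of the lid's front edge by an arm at each end (open gap behind the bar). It is 230 mm from the hinge line along the lid and 6 mm above the lid's underside plane. Pinch it across from above; it can turn between the fingers.
- lid_hinge (a point): Point on the hinge line in the frame's middle, fixed to the frame: 80 mm behind its origin, 86 mm up. The line runs along the frame's y; the lid's underside is a plane through it. The lid spans 150 mm to the left and 141 mm to the right of this point; a steel catch plate, 112 to 178 mm forward of the hinge line, level with the underside, sticks out to 174 mm right.
- stay (a joint): Stay angle, rad: 0 lying level along the frame's right side, tip to the back; grows as the tip swings up, upright 1.57. Let go before upright it falls back to 0; past upright it falls forward onto a brass stop peg that is set differently each time, somewhere from 1.64 to 1.92.
- stay_handle (a point): Middle of the stay's red grip: round, 14 mm thick, 52 mm long, parallel to the frame's y, on an arm out to the right of the stay's bar, 90 mm from the pivot and 70 mm right of the bar (225 mm right of the frame's middle). With the stay down it is 42 mm above the table. Pinch it across from above; it can turn between the fingers.
- stay_tip (a point): Centre of the black rubber tip of the stay, 10 mm thick, 140 mm from the pivot, 155 mm right of the frame's middle; the lowered lid's catch plate comes to rest on it at a lid angle of 0.57 to 0.80 rad, depending on the stop.
- stay_pivot (a point): Pivot of the stay on the frame's right side: in the frame's axes 20 mm in front of the origin, 155 mm to the right, 42 mm up. The stay turns about a line through it parallel to the frame's y axis. Light, free pivot; the stay weighs 90 g.
- pot: Bystander: loose terracotta pot 70 mm wide, 67 mm high, left of the frame; origin at its underside.
- mug: Bystander: loose cream mug 83 mm wide, 94 mm high, right of the frame; origin at its underside.
- tamper: Bystander: loose wooden tamper board with a knob, 85 x 150 x 67 mm, far left; origin at its underside.

How it is judged:
On the way, in this order (a step that is already met when the one before it is completed fails the run):
1. the lid is swung right back past upright (value of joint lid above 1.66 rad), for 0.2 s.
2. the stay is flipped up past upright while the lid is open (value of joint stay above 1.6 rad and value of joint lid above 1.3 rad), for 0.2 s.
At the end, for the whole second after the job is handed in: The lid rests still on the upright stay: lid angle between 0.50 and 0.87 rad, stay past 1.58 rad and leaning on its stop, the lid's weight on the stay (more than 0.6 N between them) (value of joint lid between 0.5 and 0.87 rad and value of joint stay above 1.58 rad and contact force between lid and stay above 0.6 N and velocity of joint lid between -0.1 and 0.1 rad/s and velocity of joint stay between -0.1 and 0.1 rad/s); the robot touches nothing.
It fails at once if the lid falls or is swung shut fast (over 2.5 rad/s in the closing direction) (velocity of joint lid below -2.5 rad/s).
It fails at once if the lid is pressed or dropped hard on the stay (over 40 N) (contact force between lid and stay above 40 N).
It fails at once if the pot, mug or tamper is moved by more than 25 mm (distance of any of pot, mug, tamper from where it was at the start of the episode above 0.025 m).
It also fails if it takes over 72 s, if anything falls off the work surface, if the arm or the gripper's body presses on something with over 40 N, if the wrist force passes 120 N, or if a joint passes its speed limit or range.

ROBOT

A 6-joint arm with a two-finger parallel gripper is mounted at the origin on a cart in front of the work surface, level with it; the furniture and walls round the work are solid. World frame = base frame: x ahead of the robot, y to its left, z up, the work surface at z = 0. Lengths are in m, angles in rad, forces in N, time in s.
With the tool pointing down it reaches from about 0.35 to 1 m from the base axis. Payload 7.1 kg.
Tool frame: the origin (TCP) lies between the finger pads; the fingertips stand 22 mm ahead of it and the grasp point (between the pads) lies 3 mm ahead of it; x points along the fingers, y is the direction in which the jaws open and shut, and the axes are right-handed (so a half turn about x gives the same grasp; the last joint's range is limited). The gripper opens to 85 mm and grips with 20 to 120 N. Pads are 22 mm wide; open, the fingers measure 114 mm over their backs; the gripper's body (76 mm by 85 mm) begins 54 mm behind the grasp point. The pads swing forward as they close: fully open they stand 13 mm farther back than shut.
Start: joints at [-1.162, 0.423, 1.63, -0, 1.089, -0.019], TCP at [0.259, -0.569, 0.253] pointing down, gripper open.
Joint ranges: [-3, 3], [-0.9, 2.11], [0.09, 2.58], [-1.31, 4.45], [0.11, 2.69], [-2.54, 2.54]. Speed limits (rad/s): [2.39, 2.39, 3.01, 3.14, 3.14, 3.14].

INTERFACE

Orientations are given as a rotation vector (axis times angle).
In Python, from rig import manip gives the robot as it stands. The module is installed in compiled form; this text tells all that it offers. Calls block until the motion is done:
- manip.move_to(position, orientation): joint-space move of the TCP to a pose.
- manip.servo_line(position, orientation=None, rate=0.15): straight line of the TCP; orientation=None keeps the orientation; rate is the mean speed in m/s.
- manip.set_joints(angles): joint-space move.
- manip.command_gripper(opening, f_grip=None): finger opening in m; f_grip is the grip in N (None keeps the last); returns when the fingers have stopped.
- manip.hold(seconds).
- manip.solve_ik(position, orientation): joint angles nearest the present ones, or None.
- manip.camera(name): name is "side" or "top"; returns a dict with "image" (480x640x3 uint8, red, green, blue), "fx", "fy", "cx", "cy" (pixels), "cam_to_world" (4x4, takes a point from camera to world coordinates). Camera axes: x right, y down, z forward; pixel columns grow to the right and rows downward; lengths in m; the calibration is good to about 2 mm. A picture is of the moment at which its call begins. There is no depth.
A pose or a line that the arm cannot do raises manip.IKError and nothing moves.
- manip.sign_off(): hands the job in, once; it reports no verdict.
Readings, each from a call of its own:
- manip.get_time(): time.
- manip.get_joint_positions(): joint angles.
- manip.get_joint_vel(): joint speeds.
- manip.get_tau(): joint torques, N m.
- manip.get_position(): TCP position.
- manip.get_ee_rot(): TCP orientation.
- manip.get_contact_force(): force on the tool from outside, world axes, zero at the start.
- manip.get_torque(): the same for the moment, N m.
- manip.get_width(): finger opening in m.
Only numpy, scipy, OpenCV 4.12 (cv2) and the standard library are available. Lean on these libraries where they do the work, as an engineer would, in place of code of your own. Each camera call takes 0.05 s, during which the arm holds its last target.

## Working session

There is one attempt and no reset: what is moved stays moved. The work goes in short steps, each a Python script; the robot and the scene stay as the last script left them, time stands still between calls to the robot, and variables do not carry over. Pictures are saved under pics/ and viewed, and the job is handed in when it is done.

```bash
mkdir -p pics
python3 - <<'E'
from rig import manip
import cv2, numpy as np
for n in ("side","top"):
    c=manip.camera(n)
    cv2.imwrite(f"pics/{n}0.png",c["image"][:,:,::-1])
    print(n,c["fx"],c["fy"],c["cx"],c["cy"]);print(np.round(c["cam_to_world"],4).tolist())
print(manip.get_time(),manip.get_position(),manip.get_ee_rot(),manip.get_width())
E
```

```text
side 601.1055800168048 601.1055800168048 316.0991692469294 232.0119154146476
[[0.9998, 0.0153, 0.0086, 0.5679], [0.0024, -0.6018, 0.7986, -1.3518], [0.0174, -0.7985, -0.6017, 1.1434], [0.0, 0.0, 0.0, 1.0]]
top 528.8208477419826 528.8208477419826 320.9176606611542 241.3525642012113
[[-0.2224, -0.9026, 0.3685, -0.029], [-0.9749, 0.2085, -0.0778, 0.2119], [-0.0066, -0.3765, -0.9264, 1.6497], [0.0, 0.0, 0.0, 1.0]]
0.1 [ 0.25913267 -0.56823668  0.25262032] [ 1.98534666  0.43272098 -1.98589711] 0.0852219448695159
```

View pics/side0.png

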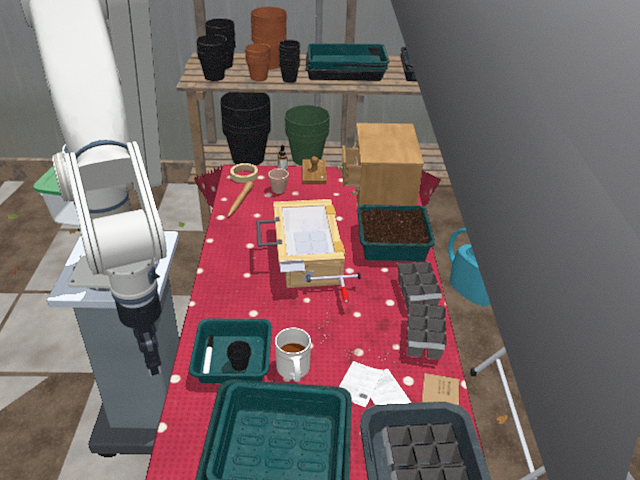

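View pics/top0.png

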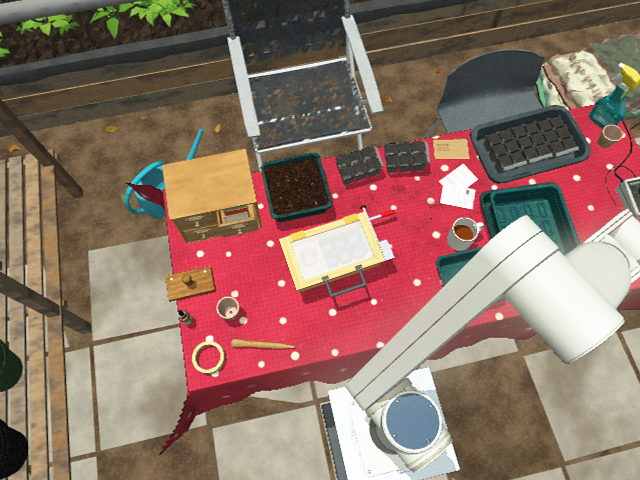

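Run:
```python
import cv2
a=cv2.imread("pics/side0.png")[180:320,230:390]; cv2.imwrite("pics/side0z.png",cv2.resize(a,(800,600)[:1]+(700,),interpolation=cv2.INTER_CUBIC)[:600])
a=cv2.imread("pics/top0.png")[190:310,260:420]; cv2.imwrite("pics/top0z.png",cv2.resize(a,(800,600),interpolation=cv2.INTER_CUBIC))
```

```text
(no output)
```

View pics/side0z.png

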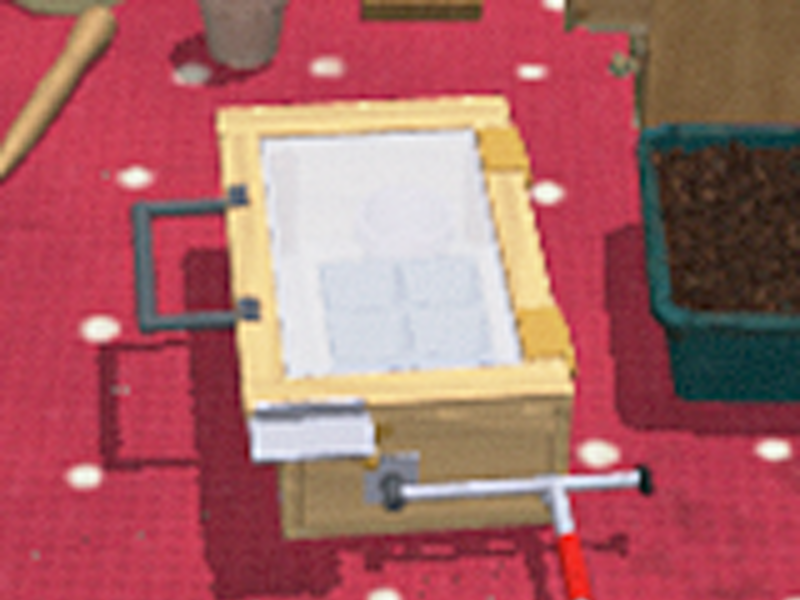

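View pics/top0z.png

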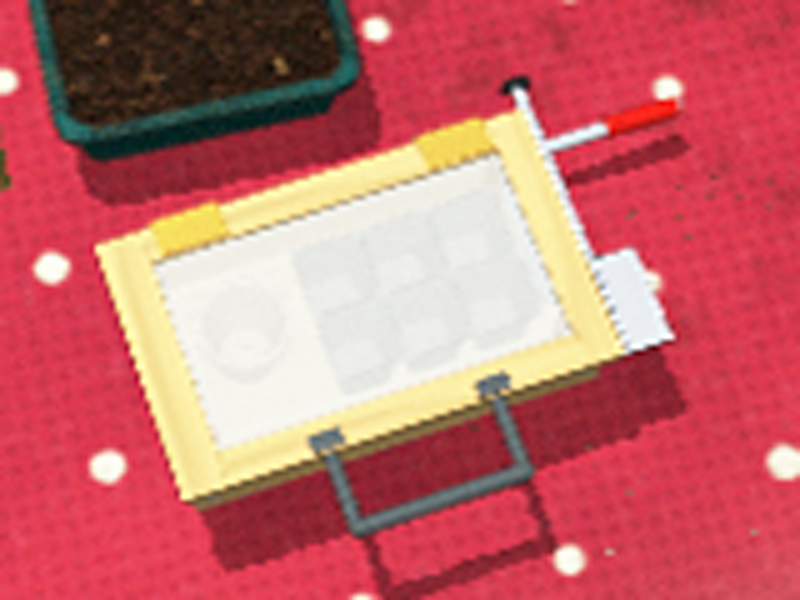

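```bash
cat > h.py <<'E'
import numpy as np, cv2
from scipy.optimize import least_squares
from scipy.spatial.transform import Rotation as R
CAM={"side":(601.1056,601.1056,316.0992,232.0119,np.array([[0.9998, 0.0153, 0.0086, 0.5679], [0.0024, -0.6018, 0.7986, -1.3518], [0.0174, -0.7985, -0.6017, 1.1434], [0.0, 0.0, 0.0, 1.0]])),
"top":(528.8208,528.8208,320.9177,241.3526,np.array([[-0.2224, -0.9026, 0.3685, -0.029], [-0.9749, 0.2085, -0.0778, 0.2119], [-0.0066, -0.3765, -0.9264, 1.6497], [0.0, 0.0, 0.0, 1.0]]))}
def proj(n,p):
    fx,fy,cx,cy,T=CAM[n]; q=T[:3,:3].T@(np.asarray(p)-T[:3,3]); return np.array([fx*q[0]/q[2]+cx,fy*q[1]/q[2]+cy])
def ray(n,uv,z):
    fx,fy,cx,cy,T=CAM[n]; d=T[:3,:3]@np.array([(uv[0]-cx)/fx,(uv[1]-cy)/fy,1]); o=T[:3,3]; return o+d*(z-o[2])/d[2]
def f2w(F,p):
    c,s=np.cos(F[2]),np.sin(F[2]); p=np.asarray(p); return np.array([F[0]+c*p[0]-s*p[1],F[1]+s*p[0]+c*p[1],p[2]])
E
python3 - <<'E'
from h import *
S=lambda u,v:(230+u/5,180+v/5); T=lambda u,v:(260+u/5,190+v/5)
obs=[("side",(.117,-.155,.042),S(645,480)),("top",(.12,-.155,.042),T(517,87)),("top",(.07,-.225,.042),T(644,115)),
("top",(.08-.23,.055,.092),T(357,525)),("top",(.08-.23,-.055,.092),T(527,472)),("side",(-.15,.055,.092),S(140,210)),("side",(-.15,-.055,.092),S(148,323)),
("top",(-.10,.15,.098),T(188,495)),("top",(-.10,-.141,.098),T(625,352)),("top",(-.098,-.174,.086),T(672,338)),("side",(-.10,.15,.098),S(218,110)),("side",(-.10,-.141,.098),S(247,408)),("side",(-.02,-.16,.042),S(392,492))]
f=lambda F:np.concatenate([proj(n,f2w(F,p))-np.array(uv) for n,p,uv in obs])
r=least_squares(f,[.6,0,0],loss="soft_l1"); print(r.x); 
for o,e in zip(obs,f(r.x).reshape(-1,2)): print(o[0],o[1],np.round(e,1))
for k,p in dict(handle=(-.15,0,.092),grip=(.07,-.225,.042),hinge=(.08,0,.086),pivot=(-.02,-.155,.042)).items(): print(k,np.round(f2w(r.x,p),4))
# bystanders
print("mug",ray("side",(295,378),0),ray("top",(463,240),.05)); print("pot",ray("top",(229,316),.0))
E
```

```text
[0.566088   0.05053409 0.10767044]
side (0.117, -0.155, 0.042) [-1.5  0.2]
top (0.12, -0.155, 0.042) [-0.1 -0.9]
top (0.07, -0.225, 0.042) [-0.6 -0. ]
top (-0.15000000000000002, 0.055, 0.092) [ 0. -0.]
top (-0.15000000000000002, -0.055, 0.092) [-0.3 -0.7]
side (-0.15, 0.055, 0.092) [ 0.2 -0.1]
side (-0.15, -0.055, 0.092) [-0.3  0.2]
top (-0.1, 0.15, 0.098) [-0.9  0.3]
top (-0.1, -0.141, 0.098) [ 0.4 -0.4]
top (-0.098, -0.174, 0.086) [ 0.1 -0.1]
side (-0.1, 0.15, 0.098) [-0.1 -0.5]
side (-0.1, -0.141, 0.098) [-0.7  0.1]
side (-0.02, -0.16, 0.042) [0.2 1.8]
handle [0.417  0.0344 0.092 ]
grip [ 0.6599 -0.1656  0.042 ]
hinge [0.6456 0.0591 0.086 ]
pivot [ 0.5629 -0.1057  0.042 ]
mug [ 0.53519109 -0.41501208  0.        ] [ 0.50765742 -0.37515696  0.05      ]
pot [0.4426882  0.41606417 0.        ]
```

```bash
cat >> h.py <<'E'
F=np.array([0.566088,0.05053409,0.10767044])
def rot(sign=1,tilt=0.0,pitch=0.0):
    # frame axes: tool x down (tilt: leans so the wrist moves to frame -y; pitch: wrist moves to frame -x)
    x=np.array([np.sin(pitch),np.sin(tilt),-np.cos(tilt)*np.cos(pitch)]); x/=np.linalg.norm(x)
    y=np.array([sign,0,0.]); y-=x*(x@y); y/=np.linalg.norm(y)
    M=np.column_stack([x,y,np.cross(x,y)])
    return R.from_euler('z',F[2])*R.from_matrix(M)
def lidp(th,y=0.):
    return np.array([.08-.23*np.cos(th)+.006*np.sin(th), y, .086+.23*np.sin(th)+.006*np.cos(th)])
def stayp(ph,y=-.225): return np.array([-.02+.09*np.cos(ph),y,.042+.09*np.sin(ph)])
def tcp(pf,Rt): return f2w(F,pf)-0.003*Rt.as_matrix()[:,0]
E
python3 - <<'E'
from h import *
from rig import manip
print(R.from_rotvec(manip.get_ee_rot()).as_matrix().round(2))
for s in (1,-1):
    for t in (0,.25):
        Rt=rot(s,t)
        for nm,fn,L in (("lid",lidp,(0,.6,1.2,1.76)),("stay",lambda a:stayp(a,-.23),(0,.8,1.6,1.9))):
            for a in L:
                for dz in (0,.1):
                    q=manip.solve_ik(tcp(fn(a)+[0,0,dz],Rt),Rt.as_rotvec()); print(s,t,nm,a,dz,None if q is None else np.round(q,2))
E
```

```text
[[-0.    0.41 -0.91]
 [ 0.   -0.91 -0.41]
 [-1.   -0.   -0.  ]]
1 0 lid 0 0 [ 0.05  0.42  2.17  0.    0.55 -0.05]
1 0 lid 0 0.1 [ 0.05  0.21  2.11  0.    0.82 -0.05]
1 0 lid 0.6 0 [ 0.06  0.23  2.    0.    0.91 -0.05]
1 0 lid 0.6 0.1 [ 0.06  0.09  1.9   0.    1.15 -0.05]
1 0 lid 1.2 0 [ 0.07  0.29  1.7   0.    1.15 -0.04]
1 0 lid 1.2 0.1 [ 0.07  0.2   1.58  0.    1.36 -0.04]
1 0 lid 1.76 0 [ 0.08  0.48  1.4   0.    1.26 -0.03]
1 0 lid 1.76 0.1 [ 0.08  0.41  1.28  0.    1.45 -0.03]
1 0 stay 0 0 [-0.27  0.76  1.58  0.    0.8  -0.38]
1 0 stay 0 0.1 [-0.27  0.63  1.56  0.    0.95 -0.38]
1 0 stay 0.8 0 [-0.29  0.64  1.63  0.    0.86 -0.39]
1 0 stay 0.8 0.1 [-0.29  0.52  1.59  0.    1.04 -0.39]
1 0 stay 1.6 0 [-0.33  0.54  1.77  0.    0.84 -0.44]
1 0 stay 1.6 0.1 [-0.33  0.4   1.71  0.    1.03 -0.44]
1 0 stay 1.9 0 [-0.35  0.52  1.82  0.    0.8  -0.45]
1 0 stay 1.9 0.1 [-0.35  0.37  1.77  0.    1.   -0.45]
1 0.25 lid 0 0 [-0.11  0.44  2.16  0.42  0.64 -0.57]
1 0.25 lid 0 0.1 [-0.11  0.24  2.11  0.32  0.88 -0.43]
1 0.25 lid 0.6 0 [-0.09  0.25  2.    0.3   0.97 -0.38]
1 0.25 lid 0.6 0.1 [-0.
[... 933 characters left out ...]
 None
-1 0 stay 0.8 0.1 None
-1 0 stay 1.6 0 None
-1 0 stay 1.6 0.1 None
-1 0 stay 1.9 0 None
-1 0 stay 1.9 0.1 None
-1 0.25 lid 0 0 None
-1 0.25 lid 0 0.1 None
-1 0.25 lid 0.6 0 None
-1 0.25 lid 0.6 0.1 None
-1 0.25 lid 1.2 0 None
-1 0.25 lid 1.2 0.1 None
-1 0.25 lid 1.76 0 None
-1 0.25 lid 1.76 0.1 None
-1 0.25 stay 0 0 [-0.36  0.81  1.51  0.27  0.96  2.5 ]
-1 0.25 stay 0 0.1 None
-1 0.25 stay 0.8 0 [-0.38  0.69  1.57  0.26  1.02  2.5 ]
-1 0.25 stay 0.8 0.1 None
-1 0.25 stay 1.6 0 [-0.43  0.59  1.7   0.26  1.    2.45]
-1 0.25 stay 1.6 0.1 [-0.43  0.46  1.64  0.23  1.18  2.5 ]
-1 0.25 stay 1.9 0 [-0.45  0.57  1.75  0.26  0.97  2.42]
-1 0.25 stay 1.9 0.1 [-0.45  0.43  1.7   0.23  1.15  2.47]
```

Run:
```python
from h import *
from rig import manip
Rt=rot(1); rv=Rt.as_rotvec()
manip.move_to(tcp(lidp(0)+[0,0,.10],Rt),rv); print(manip.get_time(),manip.get_contact_force())
manip.command_gripper(.05)
manip.servo_line(tcp(lidp(0),Rt),rv,rate=.12); print(manip.get_time(),manip.get_contact_force(),manip.get_position()-tcp(lidp(0),Rt))
manip.command_gripper(.0,f_grip=30); print(manip.get_time(),manip.get_width(),manip.get_contact_force())
c=manip.camera("side")["image"]; cv2.imwrite("pics/s1.png",c[:,:,::-1])
```

```text
2.3333 [-0.12813576 -0.29541232 -0.45521391]
3.7583 [-0.41370848  0.85174948  0.90318102] [3.95911926e-04 3.96040092e-05 3.82351239e-04]
4.1833 0.01100870851175441 [-3.36277541 -0.52787452  7.86110997]
```

View pics/s1.png

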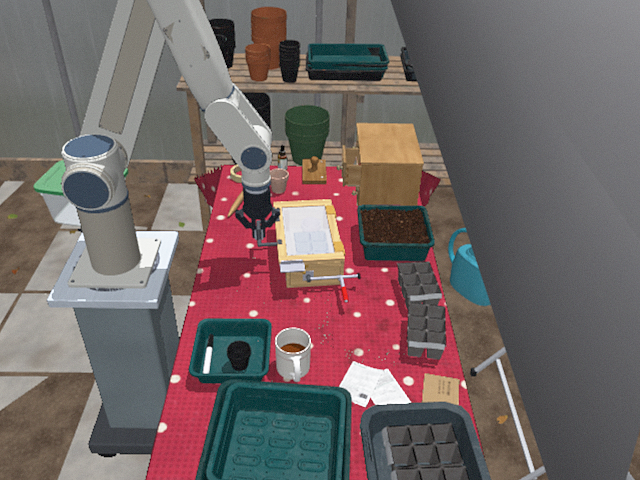

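The picture shows the fingers closed on the bar at about (268,230), and the width of 11 mm matches the 12 mm bar. Next I swing the lid.

Run:
```python
from h import *
from rig import manip
Rt=rot(1); rv=Rt.as_rotvec()
for i,th in enumerate(np.linspace(0,1.74,15)[1:]):
    manip.servo_line(tcp(lidp(th),Rt),rv,rate=.13)
    f=manip.get_contact_force(); print(round(th,2),round(manip.get_time(),2),np.round(f,1),round(manip.get_width(),4))
    if np.linalg.norm(f)>45: print("stop");break
c=manip.camera("side")["image"]; cv2.imwrite("pics/s2.png",c[:,:,::-1])
```

```text
0.12 4.6 [-4.  -0.9 -0.7] 0.011
0.25 4.97 [-5.8 -0.5 -0.7] 0.011
0.37 5.33 [-7.1 -1.3  0.6] 0.0106
0.5 5.7 [-10.5  -1.7   3.9] 0.0108
0.62 6.07 [-15.1  -1.7   9. ] 0.0107
0.75 6.43 [-22.   -2.1  17.5] 0.011
0.87 6.8 [-21.9  -1.3  27.3] 0.011
0.99 7.17 [-17.5  -0.5  27.2] 0.0106
1.12 7.53 [-12.    2.   22.5] 0.0108
1.24 7.9 [-6.1  2.2 13.8] 0.0106
1.37 8.27 [-3.4  3.4 12.6] 0.0106
1.49 8.63 [-1.3  4.4  8.5] 0.0109
1.62 9.0 [-0.5  5.4  5.5] 0.0101
1.74 9.37 [1.8 5.5 4. ] 0.011
```

View pics/s2.png

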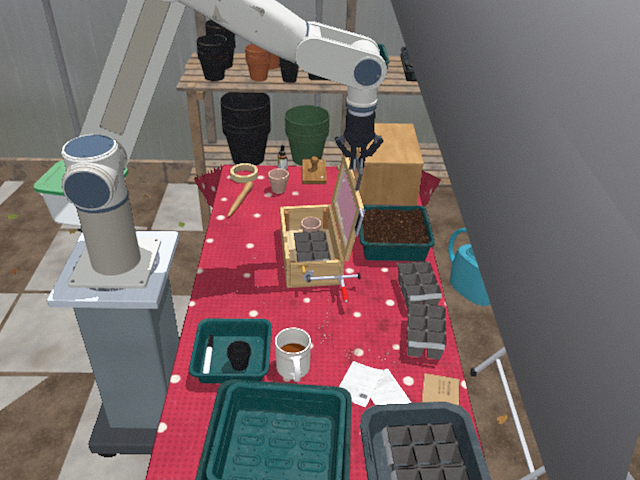

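Run:
```python
from h import *
from rig import manip
Rt=rot(1); rv=Rt.as_rotvec(); Rs=rot(1,.25); rs=Rs.as_rotvec()
manip.command_gripper(.05); manip.hold(.3)
manip.servo_line(tcp(lidp(1.74)+[0,0,.07],Rt),rv,rate=.15); print(manip.get_time(),manip.get_contact_force())
manip.move_to(tcp(np.array([.03,-.29,.30]),Rs),rs)
t=np.array([0,-np.sin(.25),np.cos(.25)])
g=stayp(0,-.229)
manip.move_to(tcp(g+.1*t,Rs),rs); print(manip.get_time(),manip.get_contact_force())
for n in("side","top"):
    c=manip.camera(n)["image"]; cv2.imwrite(f"pics/{n}3.png",c[150:330,200:440,::-1].repeat(3,0).repeat(3,1))
```

```text
10.7917 [ 0.13460864 -0.00542558 -0.42438785]
12.7083 [ 0.10481757 -0.43827863 -0.53971686]
```

View pics/side3.png

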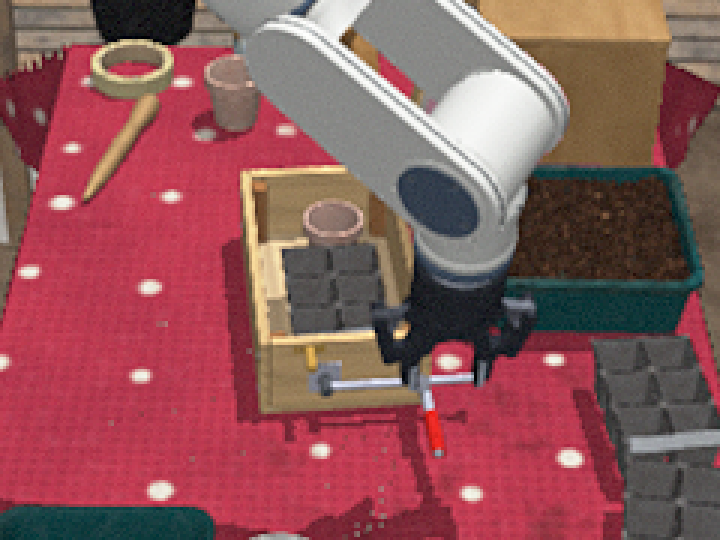

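View pics/top3.png

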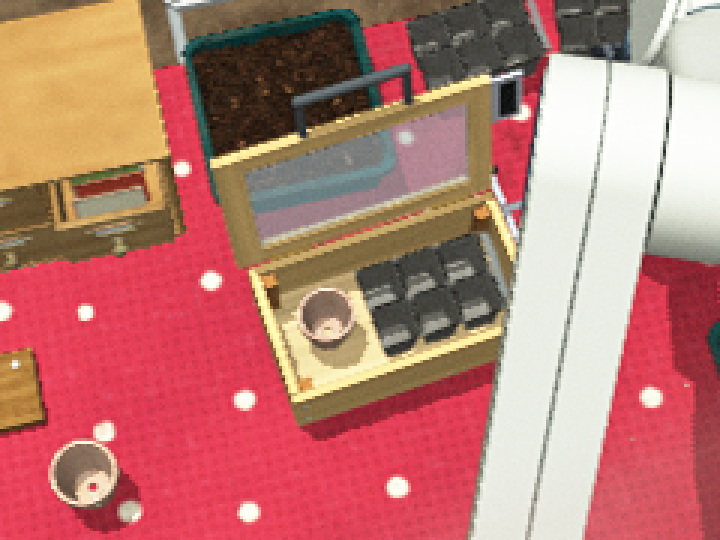

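The lid leans back on its own, with its bar at about (315,178) in the top view. The open fingers stand over the red grip, so I go down, pinch it and flip the stay.

Run:
```python
from h import *
from rig import manip
Rs=rot(1,.25); rs=Rs.as_rotvec()
Y=-.229
manip.servo_line(tcp(stayp(0,Y),Rs),rs,rate=.12); print(manip.get_time(),manip.get_contact_force())
manip.command_gripper(0,f_grip=25); w=manip.get_width(); print("w",w,manip.get_contact_force())
if w>.009:
  for ph in np.linspace(0,1.63,13)[1:]:
    manip.servo_line(tcp(stayp(ph,Y),Rs),rs,rate=.1)
    f=manip.get_contact_force(); print(round(ph,2),round(manip.get_time(),2),np.round(f,1),round(manip.get_width(),4))
    if np.linalg.norm(f)>35: print("stop");break
c=manip.camera("side")["image"]; cv2.imwrite("pics/side4.png",c[150:330,200:440,::-1].repeat(3,0).repeat(3,1))
```

```text
13.7917 [ 0.06368217 -0.37429987 -0.08342468]
w 0.01305057993094205 [-1.00329948 -1.13637185  3.53561568]
0.14 14.48 [ 2.6 -1.8 -0.1] 0.013
0.27 14.76 [ 4.8 -0.6 -1.1] 0.0128
0.41 15.03 [ 6.8 -1.1  1.9] 0.0129
0.54 15.31 [8.2 0.1 2.8] 0.0131
0.68 15.58 [10.3  0.5  4.1] 0.0133
0.82 15.86 [11.1  1.8  7.8] 0.0131
0.95 16.13 [11.5  2.1 11.6] 0.0131
1.09 16.41 [11.8  1.9 14.8] 0.0127
1.22 16.68 [ 7.3  0.2 18.1] 0.0129
1.36 16.96 [ 5.7 -0.5 17.9] 0.013
1.49 17.23 [ 3.  -2.1 18.5] 0.0132
1.63 17.51 [-0.3 -3.7 16.3] 0.0127
```

View pics/side4.png

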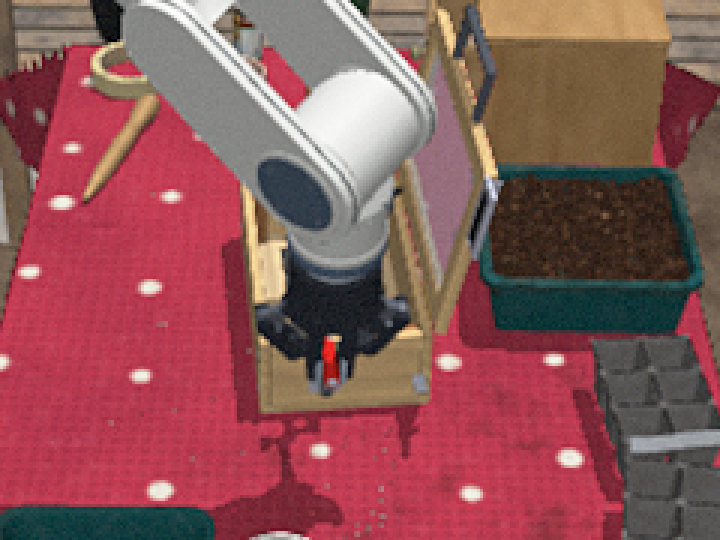

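Run:
```python
from h import *
from rig import manip
Rs=rot(1,.25); rs=Rs.as_rotvec(); Y=-.229
f0=manip.get_contact_force()
for ph in (1.645,1.66,1.675,1.69):
    manip.servo_line(tcp(stayp(ph,Y),Rs),rs,rate=.03)
    f=manip.get_contact_force(); print(ph,np.round(f,1))
    if f[0]-f0[0]>5: break
manip.command_gripper(.06); manip.hold(.4); print(manip.get_time(),manip.get_contact_force())
p=stayp(ph,Y); t=np.array([0,-np.sin(.25),np.cos(.25)])
manip.servo_line(tcp(p+.09*t,Rs),rs,rate=.12); print(manip.get_contact_force())
manip.move_to(tcp(np.array([-.06,-.12,.40]),rot(1)),rot(1).as_rotvec())
manip.move_to(tcp(lidp(1.78)+[0,0,.075],rot(1)),rot(1).as_rotvec()); print(manip.get_time())
for n in("side","top"):
    c=manip.camera(n)["image"]; cv2.imwrite(f"pics/{n}5full.png",c[:,:,::-1]);cv2.imwrite(f"pics/{n}5.png",c[150:330,200:440,::-1].repeat(3,0).repeat(3,1))
```

```text
1.645 [ 0.4 -2.4 15.5]
1.66 [ 0.4 -2.4 15.9]
1.675 [-0.4 -3.5 15. ]
1.69 [ 0.  -2.4 14.3]
19.4667 [-0.1486646  -0.87899115  0.31715506]
[0.00066542 0.1367276  0.6026151 ]
22.175
```

View pics/side5.png

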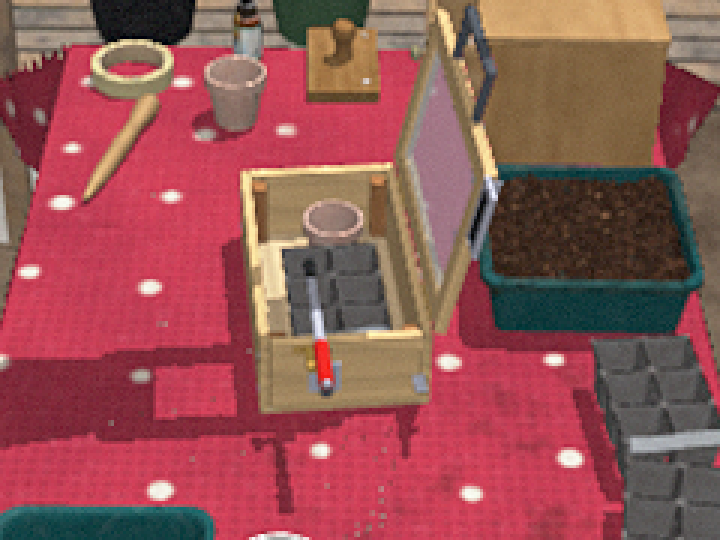

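View pics/top5.png

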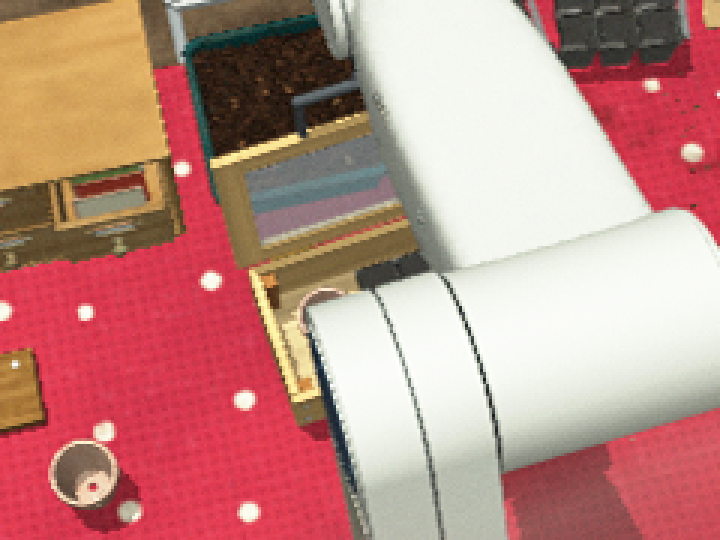

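```bash
python3 - <<'E'
from h import *
from scipy.optimize import brentq
tip=lambda ph:np.array([-.02+.14*np.cos(ph),-.155,.042+.14*np.sin(ph)])
for ph in (1.6,1.65,1.7,1.75,1.8,1.85,1.92): 
    print(ph,proj("side",f2w(F,tip(ph))).round(1),proj("side",f2w(F,stayp(ph))).round(1))
    # lid angle: distance from tip centre to underside plane = 5mm
    d=tip(ph)-[.08,0,.086]; th=np.arctan2(d[2],-d[0])+np.arcsin(.005/np.hypot(d[0],d[2])); print("  lid",th.round(3),lidp(th).round(4))
E
python3 - <<'E'
import cv2
a=cv2.imread("pics/side5full.png")[225:295,280:350]; cv2.imwrite("pics/side5z.png",cv2.resize(a,(560,560),interpolation=cv2.INTER_CUBIC))
E
```

```text
1.6 [307.4 238.9] [310.3 270.8]
  lid 0.78 [-0.0793  0.      0.252 ]
1.65 [304.7 239.1] [308.6 270.9]
  lid 0.745 [-0.0851  0.      0.2463]
1.7 [302.1 239.5] [306.8 271.2]
  lid 0.71 [-0.0905  0.      0.2404]
1.75 [299.4 239.9] [305.1 271.5]
  lid 0.676 [-0.0957  0.      0.2345]
1.8 [296.8 240.5] [303.4 271.8]
  lid 0.642 [-0.1006  0.      0.2286]
1.85 [294.2 241.2] [301.7 272.3]
  lid 0.609 [-0.1052  0.      0.2225]
1.92 [290.7 242.3] [299.4 273. ]
  lid 0.564 [-0.1112  0.      0.2139]
```

View pics/side5z.png

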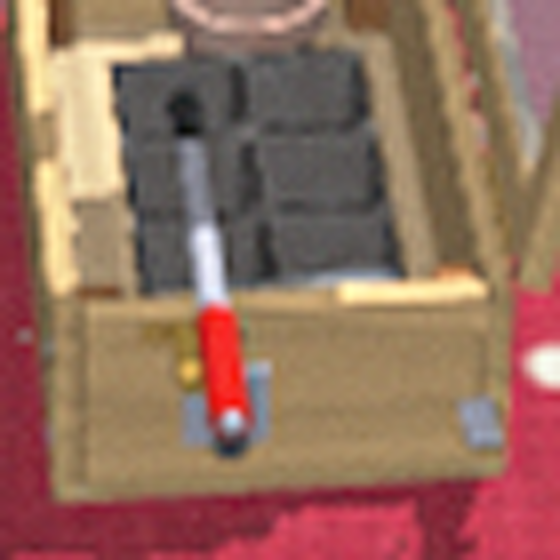

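The stay tip is at about (303,238.5) and the red grip at (308,270.6) in the side image. That puts the stay at about 1.68 rad on its peg, so the lid should come to rest near 0.73 rad. I regrip the bar and lower.

```bash
cat >> h.py <<'E'
def fr_ft(f,th):
    c,s=np.cos(F[2]),np.sin(F[2]); fx=c*f[0]+s*f[1]
    return -fx*np.cos(th)+f[2]*np.sin(th), fx*np.sin(th)+f[2]*np.cos(th)
def radial(th): return np.array([-np.cos(th),0,np.sin(th)])
E
python3 - <<'E'
from h import *
from rig import manip
Rt=rot(1); rv=Rt.as_rotvec()
manip.servo_line(tcp(lidp(1.775),Rt),rv,rate=.12); print(manip.get_time(),manip.get_contact_force())
manip.command_gripper(0,f_grip=22); w=manip.get_width(); print(w,manip.get_contact_force())
off=0.
if w>.008:
  for th in np.linspace(1.775,.86,11)[1:]:
    manip.servo_line(tcp(lidp(th)+off*radial(th),Rt),rv,rate=.08)
    f=manip.get_contact_force(); fr,ft=fr_ft(f,th); off+=np.clip(fr*2e-5,-5e-4,5e-4)
    print(round(th,2),round(manip.get_time(),2),np.round(f,1),"rad %.1f tan %.1f off %.4f"%(fr,ft,off))
    if np.linalg.norm(f)>45: print("stop");break
open("off.txt","w").write(f"{off} {th}")
c=manip.camera("side")["image"]; cv2.imwrite("pics/side6.png",c[150:330,200:440,::-1].repeat(3,0).repeat(3,1))
E
```

```text
23.05 [ 0.19513023 -0.08428882  0.2911829 ]
0.011108136850355355 [-0.67215009 -0.19750391  2.61200885]
1.68 23.96 [1.2 0.2 2.6] rad 2.7 tan 0.9 off 0.0001
1.59 24.38 [ 1.3 -1.1  1.7] rad 1.7 tan 1.2 off 0.0001
1.5 24.79 [ 1.4 -2.8 -1.5] rad -1.6 tan 1.0 off 0.0001
1.41 25.21 [ 0.6 -3.4  0.4] rad 0.3 tan 0.3 off 0.0001
1.32 25.62 [ 0.7 -4.8 -0.5] rad -0.5 tan 0.1 off 0.0001
1.23 26.04 [ 0.9 -5.3 -0.4] rad -0.5 tan 0.1 off 0.0000
1.13 26.46 [ 0.4 -5.4  0.2] rad 0.3 tan -0.1 off 0.0000
1.04 26.88 [ 1.2 -4.6 -1.1] rad -1.3 tan 0.1 off 0.0000
0.95 27.29 [-0.8 -4.2  0.5] rad 1.2 tan -0.7 off 0.0000
0.86 27.71 [ 0.5 -5.4  0.2] rad 0.2 tan 0.1 off 0.0001
```

View pics/side6.png

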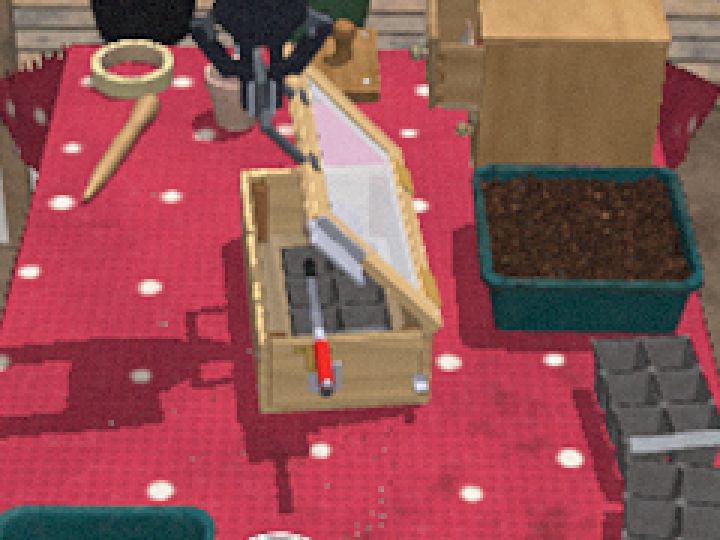

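Forces stay low. The catch plate at (340,250) in the crop hangs just above the stay tip at (309,266), and the stay has not moved. I go on in fine steps, watching the force.

Run:
```python
from h import *
from rig import manip
Rt=rot(1); rv=Rt.as_rotvec()
off,th=map(float,open("off.txt").read().split())
def rd():
    L=[]
    for _ in range(4): manip.hold(.02); L.append(manip.get_contact_force())
    return np.mean(L,0)
base=fr_ft(rd(),th)[1]; print("base",base)
while th>.55:
    th-=.01 if th>.82 else .005
    manip.servo_line(tcp(lidp(th)+off*radial(th),Rt),rv,rate=.02)
    fr,ft=fr_ft(rd(),th); print("%.3f t%.2f rad %.1f tan %.1f"%(th,manip.get_time(),fr,ft))
    if ft-base>3: break
open("off.txt","w").write(f"{off} {th}")
c=manip.camera("side")["image"]; cv2.imwrite("pics/side7.png",c[150:330,200:440,::-1].repeat(3,0).repeat(3,1))
```

```text
base -0.7317569882570816
0.850 t28.16 rad 2.9 tan -0.4
0.840 t28.49 rad 3.4 tan -0.3
0.830 t28.82 rad 4.4 tan -0.2
0.820 t29.16 rad 4.2 tan -0.3
0.815 t29.48 rad 4.6 tan -0.2
0.810 t29.79 rad 4.0 tan -0.5
0.805 t30.11 rad 4.2 tan -0.4
0.800 t30.43 rad 2.7 tan -0.4
0.795 t30.74 rad 3.1 tan 0.2
0.790 t31.06 rad 2.5 tan 0.3
0.785 t31.38 rad 2.4 tan -0.3
0.780 t31.69 rad 0.4 tan -0.5
0.775 t32.01 rad -0.2 tan -0.5
0.770 t32.33 rad -0.6 tan -0.1
0.765 t32.64 rad -1.2 tan -0.2
0.760 t32.96 rad -0.5 tan -0.9
0.755 t33.27 rad 0.3 tan -0.6
0.750 t33.59 rad 0.7 tan -0.2
0.745 t33.91 rad 0.8 tan -0.1
0.740 t34.23 rad 0.4 tan -0.3
0.735 t34.54 rad -0.1 tan -0.3
0.730 t34.86 rad -0.5 tan -0.7
0.725 t35.17 rad -0.6 tan 0.2
0.720 t35.49 rad -0.0 tan -0.2
0.715 t35.81 rad -1.8 tan -0.4
0.710 t36.12 rad -2.4 tan -0.1
0.705 t36.44 rad -2.2 tan -0.2
0.700 t36.76 rad -2.2 tan -0.8
0.695 t37.08 rad -1.6 tan -0.8
0.690 t37.39 rad -1.1 tan -0.5
0.685 t37.71 rad -0.3 tan 0.4
0.680 t38.02 rad 1.6 tan 1.6
0.675 t38.34 rad 2.3 tan 3.9
```

View pics/side7.png

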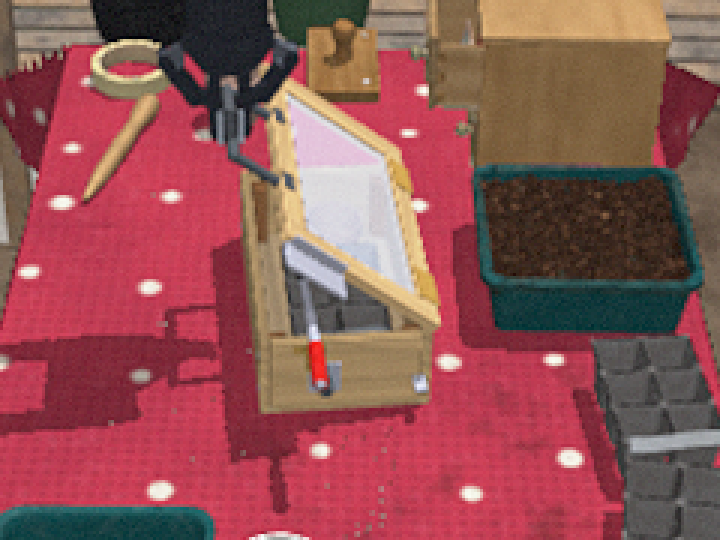

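Run:
```python
from rig import manip
import cv2
c=manip.camera("side")["image"][:,:,::-1]; cv2.imwrite("pics/side8full.png",c)
a=c[225:295,280:350]; cv2.imwrite("pics/side8z.png",cv2.resize(a,(560,560),interpolation=cv2.INTER_CUBIC)); print(manip.get_contact_force())
```

```text
[ 0.00544899 -0.81785198  5.09420632]
```

View pics/side8z.png

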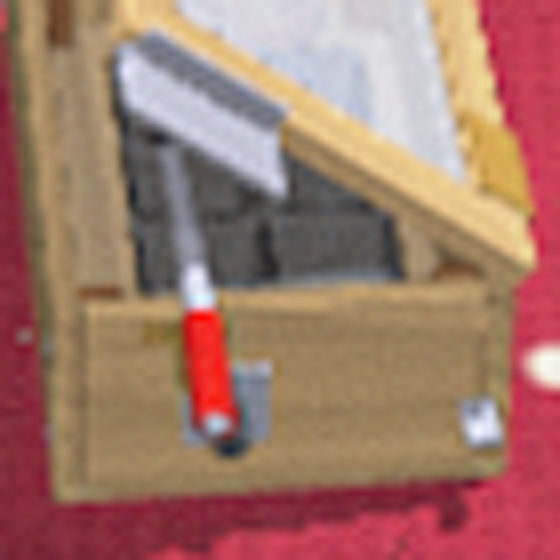

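The grip centre moved from about (223,365) to (210,365) in the zoom, so the lid pushed the stay forward from about 1.68 to 1.725 rad under less than 1 N. Only then did the force rise sharply. At 1.725 rad the geometry gives a lid angle of 0.69, which agrees with the stay now being on its peg. I release.

Run:
```python
from h import *
from rig import manip
Rt=rot(1); rv=Rt.as_rotvec()
off,th=map(float,open("off.txt").read().split())
th+=.005; manip.servo_line(tcp(lidp(th),Rt),rv,rate=.02); manip.hold(.2); print(manip.get_contact_force())
manip.command_gripper(.04); manip.hold(.2); print(manip.get_time(),manip.get_contact_force(),manip.get_width())
p=manip.get_position(); manip.servo_line(p+[0,0,.10],rate=.08); print(manip.get_contact_force())
manip.servo_line(p+[-.08,0,.16],rate=.15); print(manip.get_time())
c=manip.camera("side")["image"][:,:,::-1]; cv2.imwrite("pics/side9.png",c)
a=c[195:295,250:380]; cv2.imwrite("pics/side9z.png",cv2.resize(a,(780,600),interpolation=cv2.INTER_CUBIC))
manip.hold(.5)
c2=manip.camera("side")["image"][:,:,::-1]; print(np.abs(c2[200:295,270:350].astype(int)-c[200:295,270:350]).mean())
c=manip.camera("top")["image"][:,:,::-1]; cv2.imwrite("pics/top9.png",c)
```

```text
[ 1.98983776 -2.35270037  0.63596848]
39.4833 [-0.66675276 -0.33842288 -0.23753533] 0.03982251423749927
[0.41222278 0.52266027 0.39444699]
41.7
2.712061403508772
```

View pics/side9.png

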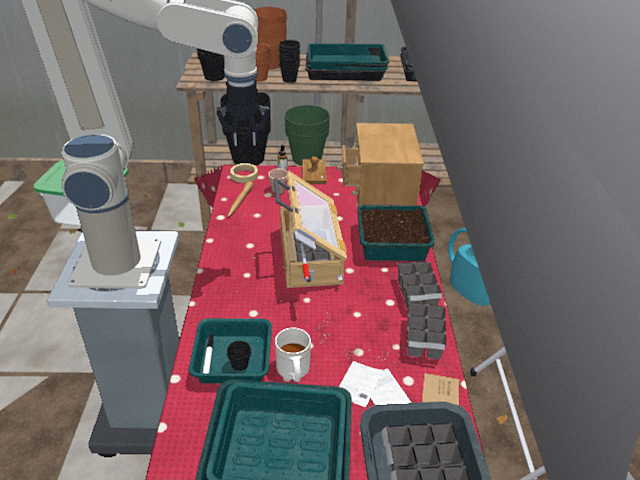

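View pics/side9z.png

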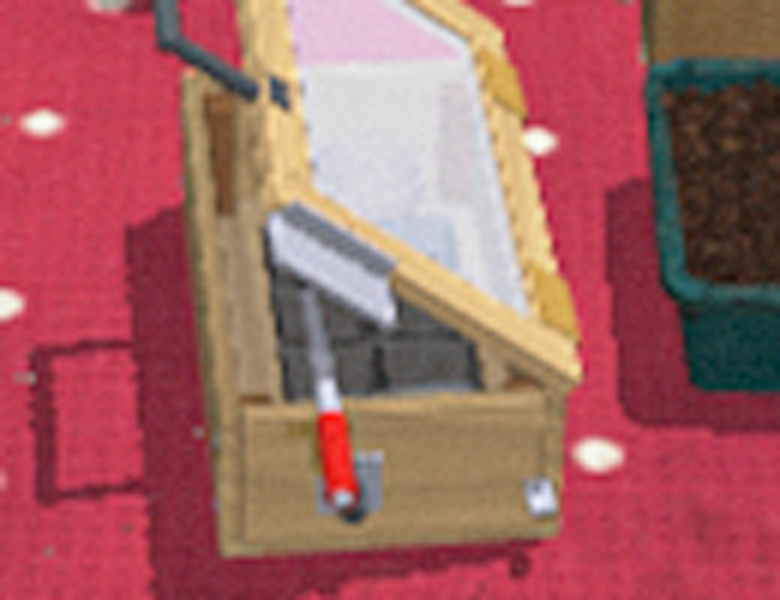

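Run:
```python
from h import *
for th in (.6,.65,.7,.75): print(th,proj("side",f2w(F,lidp(th,-.055))).round(1))
a=cv2.imread("pics/side9.png").astype(int);b=cv2.imread("pics/side0.png").astype(int)
for n,(r,c) in dict(mug=((325,385),(270,315)),tamper=((155,185),(300,330)),static=((400,470),(420,480))).items(): print(n,abs(a[r[0]:r[1],c[0]:c[1]]-b[r[0]:r[1],c[0]:c[1]]).mean())
a=cv2.imread("pics/top9.png").astype(int);b=cv2.imread("pics/top0.png").astype(int)
print("pot top",abs(a[295:322,215:242]-b[295:322,215:242]).mean())
from rig import manip; manip.sign_off()
```

```text
0.6 [273.6 206.4]
0.65 [276.1 203.5]
0.7 [278.8 200.7]
0.75 [281.7 197.9]
mug 3.649753086419753
tamper 7.458148148148148
static 3.61
pot top 5.718335619570188
the job is handed in; nothing more can be done
```

I handed the job in with the lid resting on the upright stay, the gripper released and the arm clear. No verdict was reported.

**What I did**
- I swung the lid back to 1.74 rad and let go. It stayed leaning back by itself.
- I flipped the stay past upright and released it at about 1.69 rad.
- I then lowered the lid in small steps until the tool felt about 4–5 N, backed off slightly, opened the gripper and withdrew.
- The clock read 42 s of the allowed 72 s after withdrawing.

**Last checks**
- **Lid:** the handle corner at about (278,202) in the side image gives a lid angle of about 0.68 rad, within the 0.50–0.87 window. Two pictures 0.5 s apart differed only at noise level.
- **Stay:** about 1.72 rad in the picture.
- **Bystanders:** the mug matches the starting picture to noise level. The tamper and pot areas changed slightly more than noise. I think that is arm shadow, since the arm never went near them and they look unmoved, but I did not measure it.

**What disagreed**
- **Stay not on its peg:** after I let go, the stay stood at about 1.68 rad, just short of its stop. The lid pushed it forward to about 1.72 rad under less than 1 N before the force rose sharply. I took that as the stop but could not see the peg contact.
- **Contact force:** I could not measure the force between lid and stay directly. That it exceeds 0.6 N is inferred from the lid's weight.

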